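# Square a sample slide against its guide with a spring clip, then swing the clip clear

### The arm

A 7-joint arm with a two-finger parallel gripper is mounted at the origin on the work surface; the furniture and walls round the work are solid. World frame = base frame: x ahead of the robot, y to its left, z up, the work surface at z = 0. Lengths are in m, angles in rad, forces in N, time in s.
With the tool pointing down it reaches from about 0.4 to 0.85 m from the base axis. Payload 4.5 kg.
Tool frame: the origin (TCP) lies between the finger pads; the fingertips stand 11 mm ahead of it and the grasp point (between the pads) lies 8 mm behind it (r.nose_length is the distance from the TCP to the fingertips, in m); z points along the fingers, y is the line along which they close (so a half turn about z gives the same grasp; the last joint's range is limited). The gripper opens to 88 mm and grips with 3 to 60 N. Pads are 18 mm wide; open, the fingers measure 123 mm over their backs; the gripper's body (75 mm by 187 mm) begins 45 mm behind the grasp point.
Start: joints at [1.249, 0.689, -0.195, 1.565, 0.157, 0.902, -0.215], TCP at [0.218, -0.586, 0.25] pointing down, gripper open.
Joint ranges: [-3.01, 3.01], [-0.46, 2.08], [-1.47, 1.51], [0.13, 2.56], [-1, 4.14], [0.04, 2.09], [-2.66, 2.66]. Speed limits (rad/s): [2.57, 2.57, 3.14, 3.14, 3.14, 3.14, 3.14].

### API

Orientations are given as a unit quaternion [x, y, z, w].
In Python, from plant import get_state, snapshot, camera_model, r gives the robot as it stands.
- The arm moves only by the shell command python3 -m inch 'ROWS' [FORCE]. ROWS is text: rows parted by semicolons, each of 7 numbers parted by spaces: the opening, from -1 (shut) to 1 (fully open), then the shift along the tool's x, y, z in m, then the turn, a rotation vector about the tool's x, y, z in rad. A call has 1 to 20 rows; each row shifts and turns the commanded pose from where the row before left it, along the tool's axes as they then stand; what a row does not reach is not made up. A row lasts 1/12 s, in which the tool goes at most 41.7 mm and 7.16 degrees, less where a joint would pass 70% of its speed; a pose out of reach is approached as far as the arm can. A call is refused whole if a number of a shift passes 0.0417 or a number of a turn 0.125, either way. A call with a gripper value outside its range is refused whole. The fingers move at their own pace and stop on an object; FORCE is the grip in N (left out, the last holds). Time passes only in rows, so rows that do not move let the fingers close. It gives the time, the measured TCP pose, the force, the opening and the grip force at its end, in the units of the state.
- get_state(): the state, without advancing time (a new reading comes with each control period).
- snapshot(name): name is "scene" or "side" or "wrist"; returns (picture, depth): 384x512x3 uint8, red, green, blue; 384x512 float32, m along the optical axis (not along the pixel's ray), 0 where there is no reading.
- camera_model(name): a dict with "intrinsics" (3x3 intrinsics, pixels), "view" (4x4, takes a point from world to camera coordinates). Camera axes: x right, y down, z forward; pixel columns grow to the right and rows downward; lengths in m; the calibration is good to about 2 mm. The wrist camera is an equidistant fisheye: a pixel r from the principal point sees the ray r / f radians off the axis. A picture is of the moment at which its call begins: read the wrist's pose just before it. camera_model takes no time and is no camera call; for the wrist camera it gives the pose at the moment of the call.
- r.finish_job(): hands the job in; it is judged then, once.
The state is a dict: "clock": time; "q": joint angles; "qd": joint speeds; "joint_torque": joint torques, N m; "tool_pos": TCP position; "eef_rot": TCP orientation; "contact_force": force on the tool from outside, world axes, zero at the start; "moment": the same for the moment, N m; "opening": opening from 0.0 (shut) to 1.0 (fully open); "finger_force": force on a finger pad.
Only numpy, scipy, OpenCV 4.12 (cv2) and the standard library are available. Lean on these libraries where they do the work, as an engineer would, in place of code of your own. Each camera call takes 0.05 s, during which the arm holds its last target. There are 200 camera calls.

### The job

On the grey clip stage, swing the spring clip by its black knob around its pivot screw onto the near edge of the green glass slide, and go on until the clip has pushed the slide fully home, flush against the aluminium guide bar; press it there gently, with about 10 N (8 to 14 N) on the guide bar, for about one second. Then swing the clip back, well clear of the slide, towards its parking pin and let go, leaving the slide flat and flush against the guide bar. Move the slide only with the clip, never with the fingers, and leave the glassware and bottles around alone.

Things in the scene. Friction and masses are not known exactly. Their poses are not given: they have to be found in the camera images.
- stage: Fixed grey base plate, 175 x 160 x 10 mm; origin on the worktop. Offsets given for other things are in its frame (millimetres; x is the way the slide is pushed, and the slide's long side lies along y). The clip's pivot axis stands at x 0, y -70.
- stage_pivot (a point): Top of the arm's pivot screw (x 0, y -70 in the stage's frame, 33 mm above the worktop), on the vertical axis about which the clip swings.
- track_floor (a point): Middle of the track floor (stage x 16, y 0, height 10 mm). Rubber-floored track along x, low aluminium walls beside it at y -43 and +43, top at 16 mm. Across its +x end stands the guide bar, aluminium, 12 x 84 mm, top at 22 mm: clamped anew each time, its face towards the slide anywhere from stage x 34 to 58 mm. No reading gives its place: find it by feel.
- parking_pin (a point): Top of the steel parking pin, 8 mm across, stage x -58, y -53, top at 26 mm. The clip's arm comes up against it at joint value 1.1.
- clip (a joint): Angle (rad) of the clip about its pivot screw. 0: arm along the stage's +y; with the slide home it reads -0.2 to 0.15. Positive is counter-clockwise from above and takes the knob towards the stage's -x, off the slide; stops at -0.35 and 1.1. Starts at 0.75 to 1.0; well clear is above 0.7. Turns lightly (0.4 N at the knob), stays where left.
- clip_knob (a point): Middle of the clip's upright black knob with red band: cylinder 12 mm across, 29 to 63 mm above the worktop, this point at 46 mm, 75 mm from the pivot axis, on the clip's stiff upper arm (top 29 mm, 12 mm wide). The press on the guide bar is 1 to 3 N less than the push at the knob along its path, so 11 to 15 N at the knob is right; against the guide it rises 2 N or more per mm of travel.
- clip_toe (a point): Top of the steel toe of the sprung leaf under the arm, 23 mm above the worktop, 6 mm ahead of the knob axis. Its turned-up lip, 27 mm ahead of the knob axis, meets the slide's edge, may push it along (1 to 4 N at the knob), then rides up over it (2 to 5 N), and force drops. Then a brass shoulder pin, 4 mm radius, under the knob meets the edge and pushes the slide home.
- slide_center (a point): Centre of the loose green glass slide: 40 mm (stage x) by 76 mm (stage y) by 8 mm, 40 to 90 g, top 18 mm above the worktop, white field at one end. Starts 5 to 42 mm short of the guide bar. When home, its centre is 20 mm before the guide's face and the knob axis 24 mm before its centre.
- bottle_ph_center (a point): Centre of a white bottle with red cap, 70 x 70 x 101 mm, loose, a bystander.
- bottle_s0_center (a point): Centre of a white bottle with red cap, 56 x 56 x 113 mm, loose, a bystander.
- beaker_center (a point): Centre of a small glass beaker, 56 x 60 x 70 mm, loose, a bystander.
There are look-alikes about, which are no part of the job. Of the things shaped like the part that bears slide_center, the green glass one is meant.

How it is judged:
By the outcome, as a careful person would: the job done as asked, in the order asked, and still so for the second after the job is handed in, with the robot touching nothing.
It also fails if it takes over 67 s, if anything falls off the work surface, if the arm or the gripper's body presses on something with over 40 N, if the wrist force passes 120 N, or if a joint passes its speed limit or range.

## Working session

There is one attempt and no reset: what is moved stays moved. The work goes in short steps, Python scripts to look and compute and a shell command to move; the robot and the scene stay as the last step left them, time stands still between calls to the robot, and variables do not carry over. Pictures are saved under pics/ and viewed, at most 10 in all, crops included, and the job is handed in when it is done.

```bash
ls; mkdir -p pics
cat > h.py <<'E'
import numpy as np,cv2
from plant import get_state,snapshot,camera_model,r
def px2w(name,u,v,depth,cm=None):
    cm=cm or camera_model(name);K=np.array(cm["intrinsics"]);V=np.array(cm["view"])
    d=depth[int(v),int(u)];x=(u-K[0,2])/K[0,0];y=(v-K[1,2])/K[1,1]
    p=np.array([x*d,y*d,d,1]);return (np.linalg.inv(V)@p)[:3]
def ray_z(name,u,v,z):
    cm=camera_model(name);K=np.array(cm["intrinsics"]);V=np.linalg.inv(np.array(cm["view"]))
    d=V[:3,:3]@np.array([(u-K[0,2])/K[0,0],(v-K[1,2])/K[1,1],1]);o=V[:3,3]
    return o+d*(z-o[2])/d[2]
E
python3 - <<'E'
from h import *
s=get_state();print(s)
for n in("scene","side"):
    im,d=snapshot(n);cv2.imwrite(f"pics/{n}0.png",cv2.resize(im[:,:,::-1],(800,600)));np.savez(f"{n}0.npz",im=im,d=d)
E
```

```text
pics
{'clock': 0.0, 'q': array([ 1.2488098 ,  0.69000239, -0.1945362 ,  1.56631018,  0.15731919,
        0.90249999, -0.21510659]), 'qd': array([ 2.67808445e-03, -1.94457420e-05,  1.12553608e-03, -1.50815728e-03,
       -3.33204566e-04, -2.37771108e-04,  2.14063579e-04]), 'joint_torque': array([-8.22231850e-04, -5.27561045e+01, -1.26740813e+00, -1.53432012e+01,
       -5.26379887e-02,  6.36747645e-03,  1.74990823e-04]), 'tool_pos': array([ 0.21745892, -0.58531142,  0.24890811]), 'eef_rot': array([ 9.84209179e-01,  1.77006948e-01, -2.25140724e-04, -8.84128637e-04]), 'contact_force': array([-0.05908817, -0.64175709,  0.2980336 ]), 'moment': array([ 0.02768894, -0.03454618, -0.00043302]), 'finger_force': 0.0, 'opening': 0.9994875320426868}
```

View pics/scene0.png

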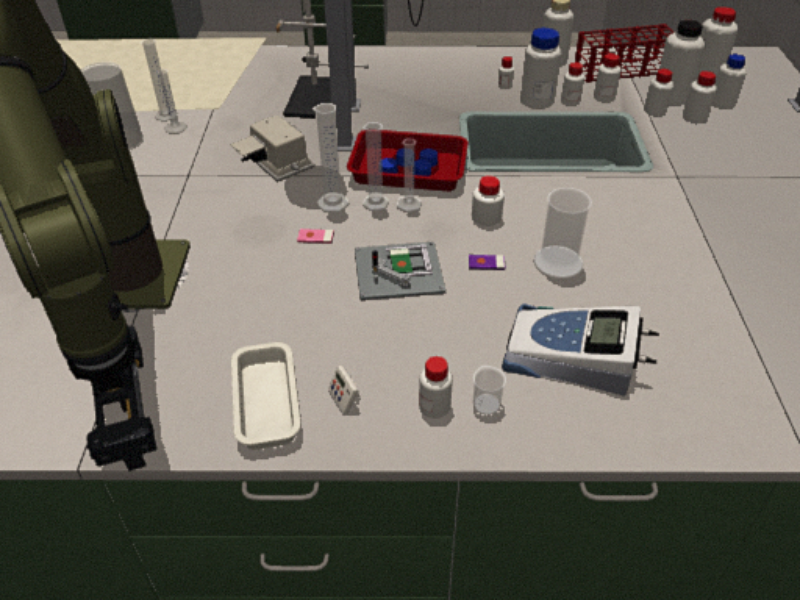

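View pics/side0.png

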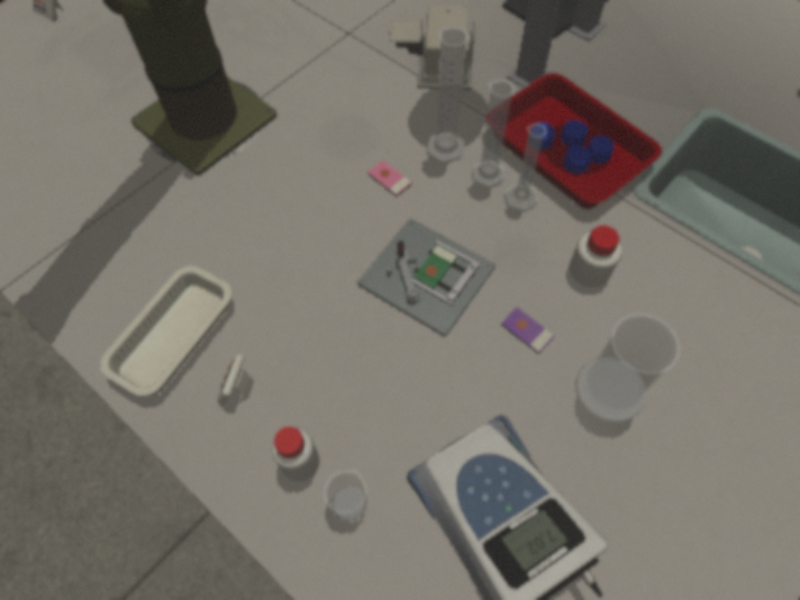

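The stage is at scene (400,270) and side (427,275), with the green slide on it at scene (402,262) and side (432,268). The pink (316,236) and purple (487,262) slides lie on the bench and are the look-alikes. I'll use the green one in the stage track, and crop in to confirm.

Run:
```python
from h import *
a=np.load("scene0.npz")["im"];b=np.load("side0.npz")["im"]
A=cv2.resize(a[145:200,220:290,::-1],(700,550),interpolation=cv2.INTER_CUBIC)
B=cv2.resize(b[135:220,225:325,::-1],(700,595),interpolation=cv2.INTER_CUBIC)
cv2.imwrite("pics/cs.png",A);cv2.imwrite("pics/cb.png",B)
for n in("scene","side"):
    print(n,np.round(np.array(camera_model(n)["intrinsics"]),1).tolist(),np.round(np.linalg.inv(camera_model(n)["view"])[:3,3],3))
```

```text
scene [[485.7, 0.0, 259.5], [0.0, 485.7, 180.6], [0.0, 0.0, 1.0]] [ 0.576 -1.187  1.06 ]
side [[409.7, 0.0, 255.5], [0.0, 409.7, 190.3], [0.0, 0.0, 1.0]] [ 0.903 -0.43   0.919]
```

View pics/cb.png

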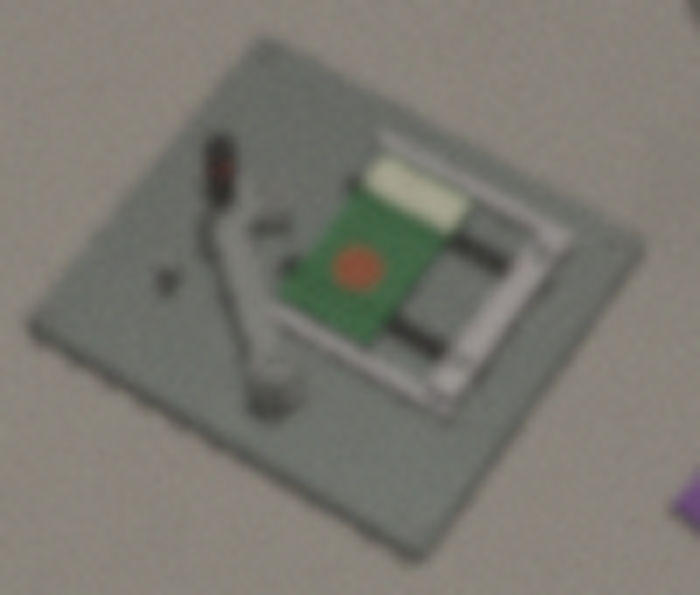

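View pics/cs.png

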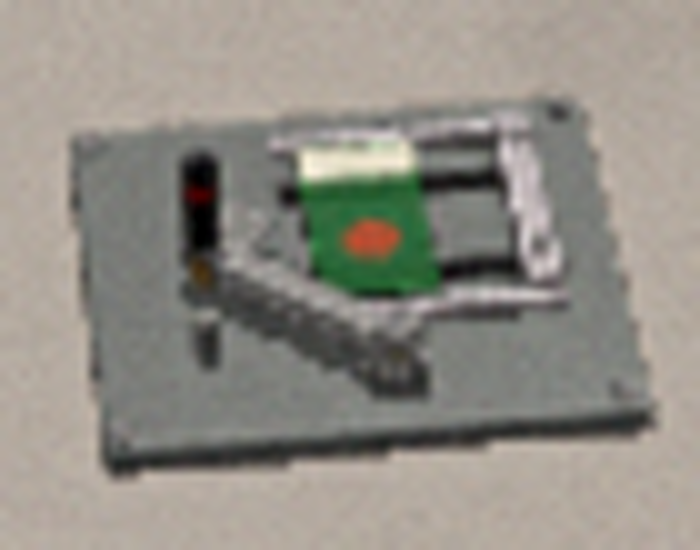

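The crops show the green slide (side crop (360,265)) sitting in the stage track. The guide bar is at (510,320), the knob at (220,165), the pivot screw at (272,385) and the parking pin at (168,278). That confirms this is the stage and slide meant.

Run:
```python
from h import *
S=lambda x,y,z:ray_z("side",225+x/7,135+y/7,z)
C=lambda x,y,z:ray_z("scene",220+x/10,145+y/10,z)
for nm,p in dict(TLs=S(265,40,.01),TRs=S(645,243,.01),BRs=S(420,548,.01),BLs=S(35,318,.01),pivS=S(272,385,.033),pinS=S(165,270,.026),knobS=S(219,142,.063),
  sl1=S(385,155,.018),sl2=S(470,200,.018),sl3=S(370,342,.018),sl4=S(280,292,.018),
  TLc=C(75,140,.01),TRc=C(575,103,.01),BRc=C(655,415,.01),BLc=C(110,458,.01),pivC=C(397,350,.033),pinC=C(205,325,.026),knobC=C(200,160,.063)).items(): print(nm,np.round(p*1000,1))
s=get_state()
from scipy.spatial.transform import Rotation as R
print(np.round(R.from_quat(s["eef_rot"]).as_matrix(),3))
c=camera_model("wrist");print(np.round(np.array(c["intrinsics"]),1).tolist(),np.round(np.linalg.inv(c["view"]),3))
```

```text
TLs [470.3  74.5  10. ]
TRs [638.4  96.9  10. ]
BRs [655.4 -56.   10. ]
BLs [488.7 -76.2  10. ]
pivS [581.5 -50.2  33. ]
pinS [517.9 -36.4  26. ]
knobS [5.125e+02 2.000e-01 6.300e+01]
sl1 [543.2  59.4  18. ]
sl2 [580.1  64.7  18. ]
sl3 [591.2  -6.9  18. ]
sl4 [552.7 -12.2  18. ]
TLc [466.1  73.6  10. ]
TRc [635.4  93.9  10. ]
BRc [656.8 -61.8  10. ]
BLc [485.  -82.1  10. ]
pivC [575.  -56.7  33. ]
pinC [513.9 -37.4  26. ]
knobC [5.12e+02 2.00e-01 6.30e+01]
[[ 0.937  0.348 -0.001]
 [ 0.348 -0.937  0.002]
 [-0.    -0.002 -1.   ]]
[[297.3, 0.0, 253.8], [0.0, 297.3, 187.6], [0.0, 0.0, 1.0]] [[ 0.348 -0.894 -0.283  0.292]
 [-0.938 -0.332 -0.104 -0.559]
 [-0.001  0.301 -0.954  0.383]
 [ 0.     0.     0.     1.   ]]
```

```bash
python3 -m inch '0 .024 -.0222 0 0 0 0;0 .024 -.0222 0 0 0 0;0 .024 -.0222 0 0 0 0;0 .024 -.0222 0 0 0 0;0 .024 -.0222 0 0 0 0;0 .024 -.0222 0 0 0 0;0 .024 -.0222 0 0 0 0;0 .024 -.0222 0 0 0 0;0 .024 -.0222 0 0 0 0;0 .024 -.0222 0 0 0 0;0 .024 -.0222 0 0 0 0;0 .024 -.0222 0 0 0 0;0 .024 -.0222 0 0 0 0;0 .024 -.0222 0 0 0 0;0 .024 -.0222 0 0 0 0;0 .024 -.0222 0 0 0 0;0 .024 -.0222 0 0 0 0;0 .024 -.0222 0 0 0 0;0 .024 -.0222 0 0 0 0;0 .024 -.0222 0 0 0 0' 25
python3 -m inch '-.3 0 0 .004 0 0 -.125;-.3 0 0 .004 0 0 -.125;-.3 0 0 .004 0 0 -.125;-.3 0 0 .004 0 0 -.125;-.3 0 0 .004 0 0 -.125;-.3 0 0 .004 0 0 -.125;-.3 0 0 .004 0 0 -.125;-.3 0 0 .004 0 0 -.125;-.3 0 0 .004 0 0 -.125;-.3 0 0 .004 0 0 -.125;-.3 0 0 .004 0 0 -.125;-.3 0 0 .004 0 0 -.125;-.3 0 0 .004 0 0 -.125;-.3 0 0 .004 0 0 -.125;-.3 0 0 .004 0 0 -.125;-.3 0 0 .004 0 0 -.125;-.3 0 0 .004 0 0 -.125;-.3 0 0 0 0 0 0;-.3 0 0 0 0 0 0'
python3 - <<'E'
from h import *
from scipy.spatial.transform import Rotation as R
s=get_state();cm=camera_model("wrist")
im,d=snapshot("wrist");np.savez("w0.npz",im=im,d=d,V=cm["view"],K=cm["intrinsics"])
cv2.imwrite("pics/w0.png",cv2.resize(im[:,:,::-1],(800,600),interpolation=cv2.INTER_CUBIC))
print(s["clock"],s["q"].round(2),s["tool_pos"].round(4),R.from_quat(s["eef_rot"]).as_matrix().round(3),s["opening"],s["contact_force"])
E
```

```text
clock: 1.77
tool_pos: [0.5132, -0.0009, 0.2495]
eef_rot: [0.984, 0.177, -0.0, 0.0]
contact_force: [0.2, 0.1, 0.1]
opening: 0.499
finger_force: 0.0
clock: 3.35
tool_pos: [0.5127, -0.0026, 0.1813]
eef_rot: [0.326, 0.945, -0.0, -0.001]
contact_force: [0.3, -0.8, 0.5]
opening: 0.351
finger_force: 0.0
3.35 [ 0.33  0.72 -0.68  1.95  0.69  0.71  0.12] [ 0.5127 -0.0026  0.1813] [[-0.787  0.617 -0.001]
 [ 0.617  0.787  0.   ]
 [ 0.001 -0.    -1.   ]] 0.35064169921762495 [ 0.25477986 -0.84843492  0.51032036]
```

View pics/w0.png

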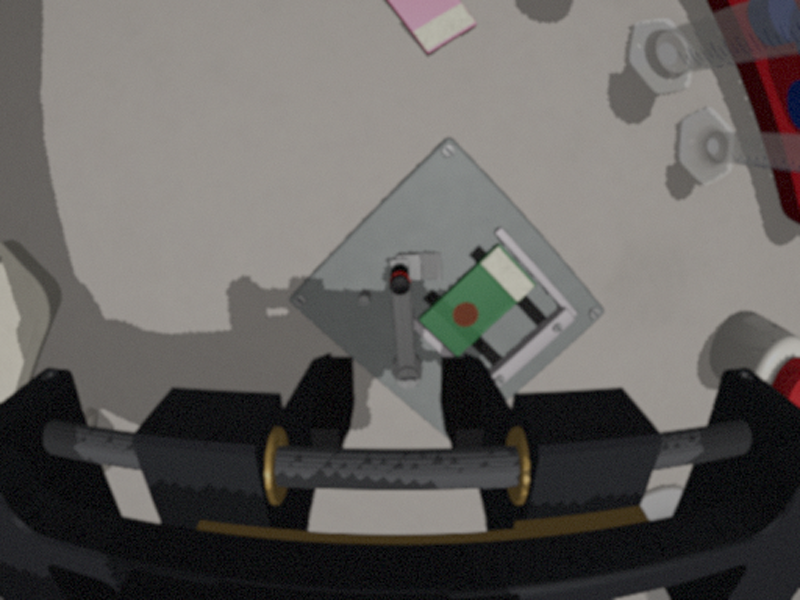

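The wrist view shows the knob top at (400,285), pivot screw (406,374), parking pin (364,297), corner screws (450,150), (300,299) and (595,313). The green slide is at (477,300).

```bash
cat >> h.py <<'E'
def wray(f,u,v,z):
    K=f["K"];V=np.linalg.inv(f["V"]);a=np.array([u*.64-K[0,2],v*.64-K[1,2]]);rr=np.hypot(*a);t=rr/K[0,0]
    d=V[:3,:3]@np.array([*(a/rr*np.sin(t)),np.cos(t)]);o=V[:3,3];return o+d*(z-o[2])/d[2]
E
python3 - <<'E'
from h import *
f=np.load("w0.npz")
P={n:1000*wray(f,u,v,z) for n,u,v,z in [("knob",400,286,.063),("piv",406,373,.033),("pin",364,299,.026),("c1",450,150,.01),("c2",300,299,.01),("c3",595,313,.01),("s1",496,246,.018),("s2",534,294,.018),("s3",458,355,.018),("s4",420,318,.018),("g1",575,310,.022),("w1",498,230,.016),("slab",465,315,.018)]}
for n,p in P.items():print(n,p.round(1))
e=P["c1"]-P["c2"];x=P["c3"]-P["c1"];print(np.arctan2(x[1],x[0]),np.arctan2(-e[0],e[1]))
psi=.125;c,s=np.cos(psi),np.sin(psi)
for n,p in P.items():
    d=p-P["piv"];print(n,"stage",round(c*d[0]+s*d[1],1),round(-s*d[0]+c*d[1]-70,1))
E
```

```text
knob [ 5.129e+02 -4.000e-01  6.300e+01]
piv [571.4 -40.6  33. ]
pin [514.2 -31.1  26. ]
c1 [472.8  72.7  10. ]
c2 [489.7 -71.   10. ]
c3 [631.8  92.1  10. ]
s1 [541.1  58.8  18. ]
s2 [585.4  61.2  18. ]
s3 [589.4  -7.4  18. ]
s4 [550.2 -11.7  18. ]
g1 [612.8  79.   22. ]
w1 [533.6  66.3  16. ]
slab [567.7  14.   18. ]
0.12147296532402209 0.11712647981348707
knob stage -53.1 -22.8
piv stage 0.0 -70.0
pin stage -55.6 -53.5
c1 stage -83.7 54.7
c2 stage -84.8 -90.0
c3 stage 76.5 54.1
s1 stage -17.7 32.4
s2 stage 26.6 29.2
s3 stage 22.0 -39.3
s4 stage -17.5 -38.7
g1 stage 56.0 43.4
w1 stage -24.1 40.7
slab stage 3.1 -15.4
```

```bash
python3 -m inch '-.3 .0012 .0019 .02 0 0 -.05;-.3 0 0 .02 0 0 0;-.3 0 0 .02 0 0 0;-.3 0 0 .02 0 0 0;-.3 0 0 .018 0 0 0;-.3 0 0 .015 0 0 0;-.3 0 0 .012 0 0 0;-.3 0 0 .008 0 0 0;-.3 0 0 0 0 0 0;-.3 0 0 0 0 0 0'
python3 - <<'E'
from h import *
from scipy.spatial.transform import Rotation as R
s=get_state();cm=camera_model("wrist")
im,d=snapshot("wrist");np.savez("w1.npz",im=im,d=d,V=cm["view"],K=cm["intrinsics"])
cv2.imwrite("pics/w1.png",cv2.resize(im[:,:,::-1],(800,600),interpolation=cv2.INTER_CUBIC))
print(s["clock"],s["tool_pos"].round(4),s["contact_force"])
E
```

```text
clock: 4.23
tool_pos: [0.5134, -0.0001, 0.0489]
eef_rot: [0.301, 0.954, -0.0, 0.0]
contact_force: [0.4, -0.8, 0.1]
opening: 0.348
finger_force: 0.0
4.2333 [ 5.134e-01 -1.000e-04  4.890e-02] [ 0.39102982 -0.82111709  0.12181648]
```

View pics/w1.png

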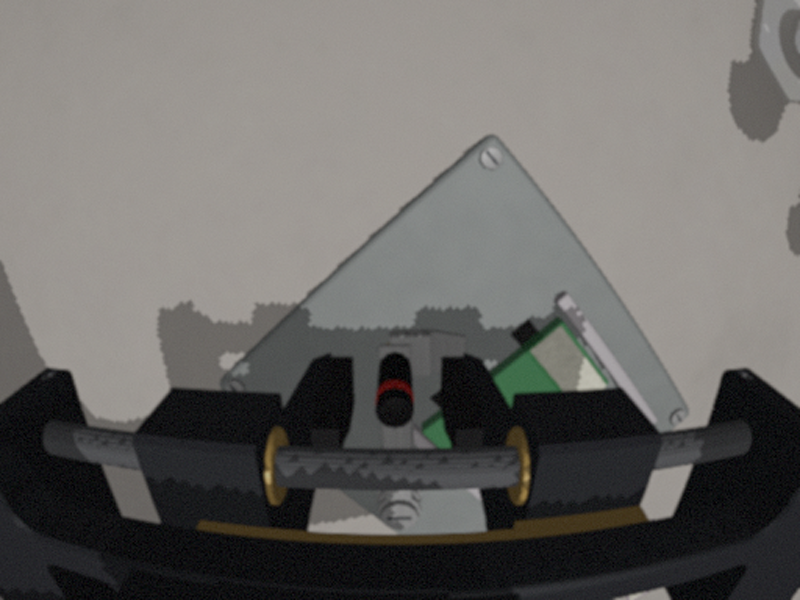

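The knob is between the fingers, with its top at (396,407). The pivot screw is at (400,512), directly in line along tool x. I'll compute both again from this closer view.

Run:
```python
from h import *
f=np.load("w1.npz")
for n,u,v,z in [("knob",396,408,.063),("piv",400,510,.033),("c1",490,158,.01),("c2",233,382,.01),("c3",678,416,.01)]:print(n,(1000*wray(f,u,v,z)).round(1))
k=wray(f,396,408,.063)-wray(f,400,510,.033);print(np.hypot(*k[:2]),np.arctan2(k[1],k[0])-np.pi/2-.12)
```

```text
knob [511.    1.2  63. ]
piv [571.3 -39.1  33. ]
c1 [472.   71.3  10. ]
c2 [487.4 -70.3  10. ]
c3 [631.7  92.3  10. ]
0.07245979128292679 0.8619089552143261
```

```bash
python3 -m inch '-1 0 0 0 0 0 0;-1 0 0 0 0 0 0;-1 0 0 0 0 0 0;-1 0 0 0 0 0 0;-1 0 0 0 0 0 0;-1 0 0 0 0 0 0' 20; python3 -m inch '-1 -.0001 .003 0 0 0 .04;-1 -.0001 .003 0 0 0 .04;-1 -.0001 .003 0 0 0 .04;-1 0 0 0 0 0 0'
```

```text
clock: 4.78
tool_pos: [0.5136, -0.0003, 0.0492]
eef_rot: [0.301, 0.954, 0.0, 0.0]
contact_force: [1.2, -1.6, 5.9]
opening: 0.124
finger_force: 20.0
clock: 5.12
tool_pos: [0.5196, 0.0074, 0.0491]
eef_rot: [0.358, 0.934, 0.0, 0.001]
contact_force: [-0.0, -0.2, 5.2]
opening: 0.126
finger_force: 20.0
```

```bash
cat > m.py <<'E'
from h import *
s=get_state();p=s["tool_pos"][:2]*1000;c=np.array([573,-41.5]);d=p-c;rad=np.hypot(*d);u=d/rad;t=np.array([u[1],-u[0]])
from scipy.spatial.transform import Rotation as R
M=R.from_quat(s["eef_rot"]).as_matrix();F=-s["contact_force"]
a=np.arctan2(d[1],d[0])-np.pi/2-.12
print("t %.2f a %.3f rad %.1f push %.1f Fout %.1f Fz %.1f yawerr %.3f tilt %s z %.1f knobx %.1f op %.3f"%(s["clock"],a,rad,F[:2]@t,F[:2]@u,F[2],np.arctan2(M[1,1],M[0,1])-a-.12,M[:2,2].round(3),s["tool_pos"][2]*1000,-75*np.sin(a),s["opening"]))
E
python3 m.py; python3 -m inch '-1 -.0001 .003 0 0 0 .04;-1 -.0001 .003 0 0 0 .04;-1 0 0 0 0 0 0'; python3 m.py
python3 -m inch '-1 -.0001 .003 0 0 0 .04;-1 0 .002 0 0 0 .027;-1 0 0 0 0 0 0'|grep qqq; python3 m.py;python3 -m inch '-1 0 .002 0 0 0 .027;-1 0 .002 0 0 0 .027;-1 0 0 0 0 0 0'|grep qqq; python3 m.py
```

```text
t 5.12 a 0.710 rad 72.4 push 0.2 Fout 0.1 Fz -5.2 yawerr 0.009 tilt [0.001 0.   ] z 49.1 knobx -48.9 op 0.126
clock: 5.37
tool_pos: [0.5237, 0.0116, 0.0491]
eef_rot: [0.395, 0.919, 0.0, 0.0]
contact_force: [0.3, 0.1, 5.7]
opening: 0.124
finger_force: 20.0
t 5.37 a 0.629 rad 72.5 push -0.3 Fout 0.1 Fz -5.7 yawerr 0.011 tilt [0.001 0.   ] z 49.1 knobx -44.1 op 0.124
t 5.62 a 0.563 rad 72.6 push 0.2 Fout -1.0 Fz -6.5 yawerr 0.010 tilt [0.001 0.   ] z 49.2 knobx -40.0 op 0.128
t 5.87 a 0.511 rad 72.6 push 0.4 Fout 0.8 Fz -6.6 yawerr 0.008 tilt [0.001 0.   ] z 49.2 knobx -36.7 op 0.127
```

```bash
python3 -m inch '-1 0 .002 -.001 0 0 .027;-1 0 .002 0 0 0 .027;-1 0 0 0 0 0 0'|grep qqq; python3 m.py
for i in 1; do :; done; python3 -m inch '-1 0 .002 0 0 0 .027;-1 0 .002 0 0 0 .027;-1 0 0 0 0 0 0'|grep qqq; python3 m.py;python3 -m inch '-1 0 .002 0 0 0 .027;-1 0 .002 0 0 0 .027;-1 0 0 0 0 0 0'|grep qqq; python3 m.py
```

```text
t 6.12 a 0.462 rad 72.6 push 0.4 Fout -0.1 Fz 2.1 yawerr 0.001 tilt [-0.001 -0.   ] z 49.3 knobx -33.5 op 0.129
t 6.37 a 0.403 rad 72.6 push 0.7 Fout 0.5 Fz 3.9 yawerr 0.006 tilt [-0. -0.] z 49.4 knobx -29.4 op 0.130
t 6.62 a 0.347 rad 72.7 push 0.3 Fout 0.2 Fz 6.2 yawerr 0.008 tilt [-0. -0.] z 49.5 knobx -25.5 op 0.128
```

```bash
python3 -m inch '-1 0 0 .0007 0 0 0;-1 0 0 0 0 0 0'|grep qqq; python3 m.py
python3 - <<'E'
from h import *
a,_=snapshot("scene");b,_=snapshot("side")
A=cv2.resize(a[145:200,220:290,::-1],(500,393),interpolation=cv2.INTER_CUBIC)
B=cv2.resize(b[135:220,225:325,::-1],(300,393*300//300),interpolation=cv2.INTER_CUBIC)
cv2.imwrite("pics/c1.png",np.hstack([A,B]))
E
```

```text
t 6.78 a 0.346 rad 72.7 push 0.5 Fout -0.3 Fz 0.5 yawerr 0.011 tilt [ 0.001 -0.   ] z 49.3 knobx -25.4 op 0.127
```

View pics/c1.png

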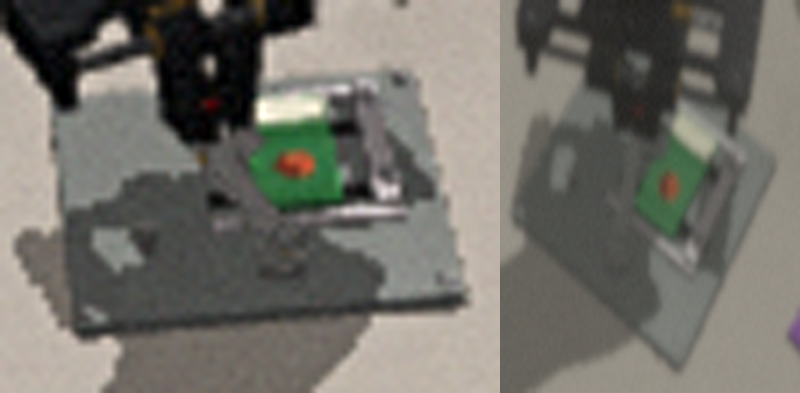

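The slide has moved toward the guide: its far edge is now at crop (343,170) and the guide is at about (362,160). The lip is pushing it, so I'll continue in small steps.

```bash
python3 -m inch '-1 0 .002 0 0 0 .027;-1 0 0 0 0 0 0'|grep qqq; python3 m.py
python3 -m inch '-1 0 .002 0 0 0 .027;-1 0 0 0 0 0 0'|grep qqq; python3 m.py
python3 -m inch '-1 0 .002 0 0 0 .027;-1 0 0 0 0 0 0'|grep qqq; python3 m.py
python3 -m inch '-1 0 .002 0 0 0 .027;-1 0 0 0 0 0 0'|grep qqq; python3 m.py
```

```text
t 7.05 a 0.315 rad 72.7 push 0.3 Fout -0.1 Fz -0.1 yawerr 0.014 tilt [0.001 0.   ] z 49.3 knobx -23.2 op 0.126
t 7.22 a 0.286 rad 72.8 push 0.3 Fout -0.7 Fz -2.7 yawerr 0.015 tilt [0.001 0.   ] z 49.2 knobx -21.2 op 0.128
t 7.38 a 0.258 rad 72.8 push 1.4 Fout 0.4 Fz -3.4 yawerr 0.016 tilt [0.001 0.   ] z 49.2 knobx -19.2 op 0.125
t 7.55 a 0.231 rad 72.8 push 0.8 Fout 0.2 Fz -4.8 yawerr 0.016 tilt [0.001 0.   ] z 49.2 knobx -17.2 op 0.124
```

```bash
python3 -m inch '-1 0 .002 0 0 0 .027;-1 0 0 0 0 0 0'|grep qqq; python3 m.py
python3 -m inch '-1 0 .001 0 0 0 .013;-1 0 0 0 0 0 0'|grep qqq; python3 m.py
python3 -m inch '-1 0 .001 0 0 0 .013;-1 0 0 0 0 0 0'|grep qqq; python3 m.py
```

```text
t 7.72 a 0.205 rad 72.9 push 0.2 Fout -0.6 Fz -4.9 yawerr 0.016 tilt [0.001 0.   ] z 49.2 knobx -15.2 op 0.128
t 7.88 a 0.194 rad 72.9 push 1.2 Fout 0.1 Fz -3.7 yawerr 0.014 tilt [ 0.001 -0.   ] z 49.2 knobx -14.5 op 0.127
t 8.05 a 0.181 rad 72.9 push 0.9 Fout -0.8 Fz -4.6 yawerr 0.014 tilt [ 0. -0.] z 49.2 knobx -13.5 op 0.127
```

```bash
for k in 1; do python3 -m inch '-1 0 .0015 0 0 0 .02;-1 0 0 0 0 0 0'|grep qqq; python3 m.py
python3 -m inch '-1 0 .0015 -.0004 0 0 .02;-1 0 0 0 0 0 0'|grep qqq; python3 m.py
python3 -m inch '-1 0 .0015 0 0 0 .02;-1 0 0 0 0 0 0'|grep qqq; python3 m.py
python3 -m inch '-1 0 .0015 0 0 0 .02;-1 0 0 0 0 0 0'|grep qqq; python3 m.py;done
```

```text
t 8.22 a 0.160 rad 72.9 push 1.2 Fout 0.4 Fz -5.3 yawerr 0.015 tilt [ 0.001 -0.   ] z 49.2 knobx -12.0 op 0.127
t 8.38 a 0.147 rad 72.9 push 2.5 Fout -0.9 Fz -2.9 yawerr 0.008 tilt [-0.001 -0.   ] z 49.3 knobx -11.0 op 0.128
t 8.55 a 0.126 rad 73.0 push 2.0 Fout 0.5 Fz -3.1 yawerr 0.009 tilt [-0.001 -0.   ] z 49.3 knobx -9.4 op 0.129
t 8.72 a 0.104 rad 73.0 push 2.0 Fout 0.7 Fz -3.5 yawerr 0.011 tilt [-0. -0.] z 49.3 knobx -7.8 op 0.129
```

```bash
python3 -m inch '-1 0 .0013 0 0 0 .0173;-1 0 0 0 0 0 0'|grep qqq; python3 m.py
python3 -m inch '-1 0 .0013 0 0 0 .0173;-1 0 0 0 0 0 0'|grep qqq; python3 m.py
python3 -m inch '-1 0 .0013 0 0 0 .0173;-1 0 0 0 0 0 0'|grep qqq; python3 m.py
```

```text
t 8.88 a 0.083 rad 73.0 push 1.2 Fout 0.2 Fz -1.3 yawerr 0.015 tilt [ 0. -0.] z 49.3 knobx -6.2 op 0.127
t 9.05 a 0.059 rad 73.0 push 0.8 Fout 0.6 Fz -1.0 yawerr 0.021 tilt [0.001 0.   ] z 49.3 knobx -4.5 op 0.131
t 9.22 a 0.043 rad 73.0 push 0.8 Fout 0.7 Fz -0.1 yawerr 0.020 tilt [0.001 0.   ] z 49.4 knobx -3.2 op 0.127
```

```bash
python3 -m inch '-1 0 .0013 0 0 0 .0173;-1 0 0 0 0 0 0'|grep qqq; python3 m.py
python3 -m inch '-1 0 .0013 0 0 0 .0173;-1 0 0 0 0 0 0'|grep qqq; python3 m.py
```

```text
t 9.38 a 0.027 rad 73.0 push 0.2 Fout 0.8 Fz -0.9 yawerr 0.018 tilt [ 0. -0.] z 49.4 knobx -2.1 op 0.128
t 9.55 a 0.011 rad 73.1 push 0.5 Fout 0.8 Fz 0.3 yawerr 0.017 tilt [ 0. -0.] z 49.4 knobx -0.8 op 0.123
```

```bash
python3 -m inch '-1 0 .0013 0 0 0 .0173;-1 0 0 0 0 0 0'|grep qqq; python3 m.py
python3 -m inch '-1 0 .0013 0 0 0 .0173;-1 0 0 0 0 0 0'|grep qqq; python3 m.py
python3 -m inch '-1 0 .0013 0 0 0 .0173;-1 0 0 0 0 0 0'|grep qqq; python3 m.py
```

```text
t 9.72 a -0.006 rad 73.1 push 1.7 Fout 1.6 Fz 0.3 yawerr 0.017 tilt [ 0. -0.] z 49.4 knobx 0.5 op 0.128
t 9.88 a -0.024 rad 73.1 push 1.2 Fout 1.2 Fz -0.4 yawerr 0.017 tilt [ 0. -0.] z 49.4 knobx 1.8 op 0.130
t 10.05 a -0.041 rad 73.1 push 1.4 Fout 1.7 Fz 1.2 yawerr 0.017 tilt [ 0. -0.] z 49.4 knobx 3.1 op 0.130
```

```bash
python3 -m inch '-1 0 .0013 0 0 0 .0173;-1 0 0 0 0 0 0'|grep qqq; python3 m.py
python3 -m inch '-1 0 .0013 0 0 0 .0173;-1 0 0 0 0 0 0'|grep qqq; python3 m.py
```

```text
t 10.22 a -0.047 rad 73.2 push 3.1 Fout 1.7 Fz -1.9 yawerr 0.007 tilt [-0.001 -0.001] z 49.3 knobx 3.5 op 0.126
t 10.38 a -0.049 rad 73.2 push 6.6 Fout 1.2 Fz -4.0 yawerr -0.008 tilt [-0.004 -0.001] z 49.3 knobx 3.7 op 0.129
```

```bash
python3 -m inch '-1 0 .001 0 0 0 0;-1 0 0 0 0 0 0'|grep qqq; python3 m.py
python3 -m inch '-1 0 .0008 0 0 0 0;-1 0 0 0 0 0 0'|grep qqq; python3 m.py
```

```text
t 10.55 a -0.051 rad 73.2 push 7.1 Fout 1.5 Fz -5.9 yawerr -0.006 tilt [-0.005 -0.002] z 49.2 knobx 3.8 op 0.129
t 10.72 a -0.051 rad 73.2 push 8.1 Fout 1.7 Fz -6.5 yawerr -0.006 tilt [-0.007 -0.002] z 49.2 knobx 3.8 op 0.128
```

```bash
python3 -m inch '-1 0 .0015 0 0 0 0;-1 0 0 0 0 0 0'|grep qqq; python3 m.py
python3 -m inch '-1 0 .001 0 0 0 0;-1 0 0 0 0 0 0'|grep qqq; python3 m.py
```

```text
t 10.88 a -0.053 rad 73.2 push 11.0 Fout 1.0 Fz -8.2 yawerr -0.004 tilt [-0.009 -0.003] z 49.2 knobx 4.0 op 0.131
t 11.05 a -0.054 rad 73.2 push 13.4 Fout 0.6 Fz -10.5 yawerr -0.002 tilt [-0.011 -0.003] z 49.1 knobx 4.1 op 0.127
```

```bash
python3 -m inch '-1 0 0 0 0 0 0;-1 0 0 0 0 0 0;-1 0 0 0 0 0 0'|grep qqq; python3 m.py;python3 -m inch '-1 0 0 0 0 0 0;-1 0 0 0 0 0 0;-1 0 0 0 0 0 0;-1 0 0 0 0 0 0'|grep qqq; python3 m.py
```

```text
t 11.30 a -0.054 rad 73.2 push 13.7 Fout 0.4 Fz -10.8 yawerr -0.002 tilt [-0.011 -0.003] z 49.1 knobx 4.1 op 0.127
t 11.63 a -0.054 rad 73.2 push 12.6 Fout 0.4 Fz -10.4 yawerr -0.002 tilt [-0.011 -0.003] z 49.1 knobx 4.1 op 0.128
```

```bash
python3 -m inch '-1 0 0 0 0 0 0;-1 0 0 0 0 0 0;-1 0 0 0 0 0 0;-1 0 0 0 0 0 0;-1 0 0 0 0 0 0;-1 0 0 0 0 0 0'|grep qqq; python3 m.py
python3 -m inch '-1 0 -.002 -.0003 0 0 0;-1 0 -.002 -.0003 0 0 0;-1 0 -.0015 0 0 0 0;-1 0 -.002 0 0 0 -.027;-1 0 -.002 0 0 0 -.027;-1 0 0 0 0 0 0'|grep qqq; python3 m.py
```

```text
t 12.13 a -0.054 rad 73.2 push 13.1 Fout 0.5 Fz -10.2 yawerr -0.002 tilt [-0.011 -0.003] z 49.1 knobx 4.1 op 0.127
t 12.63 a -0.007 rad 73.1 push 0.5 Fout 1.8 Fz 8.8 yawerr 0.005 tilt [ 0. -0.] z 49.6 knobx 0.5 op 0.129
```

```bash
python3 -m inch '-1 -.0001 -.003 .0007 0 0 -.04;-1 -.0001 -.003 0 0 0 -.04;-1 -.0001 -.003 0 0 0 -.04;-1 -.0001 -.003 0 0 0 -.04;-1 -.0001 -.003 0 0 0 -.04;-1 0 0 0 0 0 0'|grep qqq; python3 m.py
python3 -m inch '-1 -.0001 -.003 0 0 0 -.04;-1 -.0001 -.003 0 0 0 -.04;-1 -.0001 -.003 0 0 0 -.04;-1 -.0001 -.003 0 0 0 -.04;-1 -.0001 -.003 0 0 0 -.04;-1 -.0001 -.003 0 0 0 -.04;-1 0 0 0 0 0 0'|grep qqq; python3 m.py
```

```text
t 13.13 a 0.209 rad 72.9 push -0.0 Fout 3.2 Fz 5.3 yawerr -0.009 tilt [-0. -0.] z 49.4 knobx -15.6 op 0.122
t 13.72 a 0.455 rad 72.7 push 0.2 Fout 4.9 Fz 4.7 yawerr -0.016 tilt [ 0.    -0.001] z 49.4 knobx -33.0 op 0.126
```

```bash
python3 -m inch '-1 -.0006 -.003 0 0 0 -.04;-1 -.0001 -.003 0 0 0 -.04;-1 -.0001 -.003 0 0 0 -.04;-1 -.0001 -.003 0 0 0 -.04;-1 -.0001 -.003 0 0 0 -.04;-1 0 0 0 0 0 0'|grep qqq; python3 m.py
python3 -m inch '-1 -.0001 -.003 .0005 0 0 -.04;-1 -.0001 -.003 0 0 0 -.04;-1 -.0001 -.003 0 0 0 -.04;-1 -.0001 -.003 0 0 0 -.04;-1 0 0 0 0 0 0;-1 0 0 0 0 0 0'|grep qqq; python3 m.py
```

```text
t 14.22 a 0.654 rad 72.5 push -0.4 Fout 4.5 Fz 6.5 yawerr -0.016 tilt [0. 0.] z 49.4 knobx -45.6 op 0.124
t 14.72 a 0.807 rad 72.4 push 0.3 Fout 3.8 Fz 1.0 yawerr -0.011 tilt [0.001 0.001] z 49.3 knobx -54.1 op 0.129
```

```bash
python3 -m inch '-1 -.0003 -.003 0 0 0 -.04;-1 -.0001 -.003 0 0 0 -.04;-1 0 0 0 0 0 0;-.4 0 0 0 0 0 0;-.4 0 0 0 0 0 0;-.3 0 0 0 0 0 0;-.3 0 0 0 0 0 0;-.3 0 0 0 0 0 0' ; python3 -m inch '-.3 0 0 -.005 0 0 0;-.3 0 0 -.015 0 0 0;-.3 0 0 -.02 0 0 0;-.3 0 0 -.02 0 0 0;-.3 0 0 -.02 0 0 0;-.3 0 0 -.02 0 0 0;-.3 0 0 -.02 0 0 0;-.3 0 0 -.01 0 0 0;-.3 0 0 0 0 0 0'
python3 - <<'E'
from h import *
cm=camera_model("wrist")
im,d=snapshot("wrist");np.savez("w2.npz",im=im,d=d,V=cm["view"],K=cm["intrinsics"])
cv2.imwrite("pics/w2.png",cv2.resize(im[80:256,150:406,::-1],(800,550),interpolation=cv2.INTER_CUBIC))
E
```

```text
clock: 15.38
tool_pos: [0.5107, -0.0032, 0.0488]
eef_rot: [0.283, 0.959, 0.0, -0.0]
contact_force: [-0.3, -0.8, 0.3]
opening: 0.353
finger_force: 0.0
clock: 16.13
tool_pos: [0.5122, -0.0033, 0.1808]
eef_rot: [0.283, 0.959, 0.001, 0.002]
contact_force: [0.2, 0.3, -0.2]
opening: 0.351
finger_force: 0.0
```

View pics/w2.png

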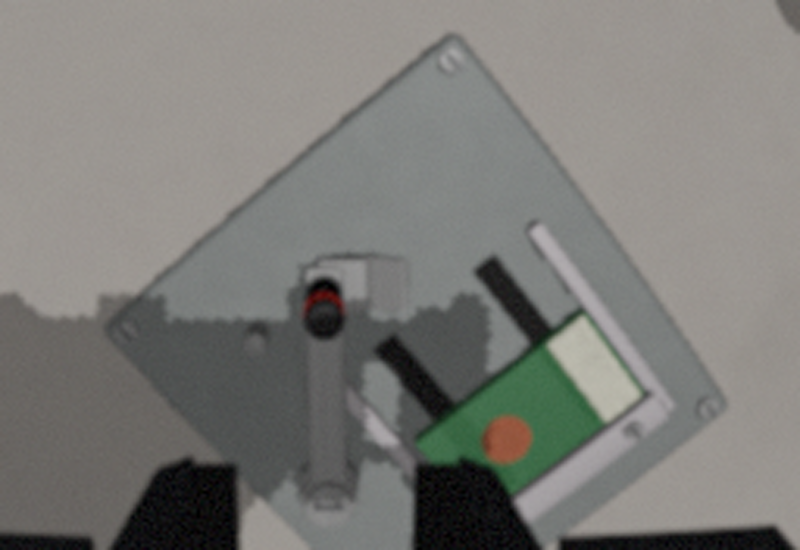

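The slide's far edge ((645,398) to (515,495)) lies flush along the guide bar. The clip is swung clear, with the knob at (325,310) near the parking pin (257,338), and has been released; the gripper is clear.

```bash
python3 -c "
from plant import r
print(r.finish_job())"
```

```text
the job is handed in; nothing more can be done
None
```

The job is handed in: the clip pushed the slide flush against the guide bar and held it about 1 s at roughly 13 N at the knob (about 10–12 N on the bar by your 1–3 N figure), then was swung back clear to about 0.85–0.9 rad and released, and the last picture showed the slide still flush.

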